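# Slide the power block home into a slide warmer's bay

## Task

Slide the flat grey power block along the bench, nose first, into the bay in the side of the white slide-warming plate, and push it gently but firmly until it is fully home: the stiff contact plate hidden inside the bay must be pushed right back to its stop, which you have to feel for, because how deep it sits differs. Push the block rather than lift it, keep it flat on the bench, do not ram it, and leave the clear jar, the beaker and the amber dropper bottle where they stand.

Things in the scene. Friction and masses are not known exactly. Their poses are not given: they have to be found in the camera images.
- block_center (a point): centre of the loose power block: a flat grey plastic block 110 mm long (its x), 94 mm wide (y), 48 mm high (z), 0.28 to 0.56 kg, flat on the bench, wider than most grippers open. +x points out of the nose, the end with two brass contact strips, which goes in first; the rear end has a dark seam, the sides have dark ribs near the rear. All faces are flat; edges rounded 4 mm.
- block_nose (a point): centre of the block's nose face, 55 mm ahead of block_center along the block's x.
- bay_mouth (a point): centre of the bay's mouth in the warmer's front face, 25 mm above the bench. x points level straight into the bay, y across it, z up. The bay is open underneath: the block slides in on the bench. It is 97 mm wide (1.5 mm play each side), 51 mm high; its sides flare to 113 mm evenly over the first 30 mm at the mouth. Nothing stands in it before the contact plate.
- contact_plate (a joint): upright plate across the bay that the nose pushes back: 0 as found, 0.012 m right back at its stop. Moves stiffly (5 N, plus 2 to 8 N sliding friction of the block), stays where left, no spring. As found its face lies 62 to 74 mm inside the mouth (varies, hard to see), so a fully home block's nose is 74 to 86 mm inside and its rear end 24 to 36 mm outside.
- jar_clear_mid (a point): middle of a clear glass staining jar (82 mm across, 102 mm high) standing on the bench, point 50 mm above it; leave alone.
- beaker_mid (a point): middle of a small glass beaker (60 mm across, 70 mm high), point 35 mm above the bench; leave alone.
- amber_dropper_mid (a point): a brown dropper bottle with a black bulb (41 mm across, 116 mm high) standing on its own, point 40 mm above the bench; leave alone.
- warmer: the slide warmer: a fixed white box 150 mm deep (its x), 166 mm wide (y), 76 mm high, with an aluminium plate and three glass slides on top; origin at the centre of its underside, x points level from the mouth (75 mm in front of the origin, at -x) into the bay.
- power_block: the power block itself; origin at the centre of its underside, axes as block_center.
There are look-alikes about, which are no part of the job. What is meant by the power_block is not brown or red, and is the larger of those in its own colour.

How it is judged:
On the way:
1. the block's nose is inside the bay, in line with it (x of block_nose in the frame of bay_mouth above 0.02 m and angle between the x axis of block_nose and the x axis of bay_mouth, either way round below 0.12 rad), for 0.1 s.
At the end, for the whole second after the job is handed in: The contact plate is pushed back by more than 10 of its 12 mm; the block stands in the bay nose first, its nose more than 68 mm inside the mouth, within 6 mm of the bay's middle and within 0.08 rad of its direction, flat on the bench (tilt under 0.06 rad) and at rest (value of joint contact_plate above 0.01 m and x of block_nose in the frame of bay_mouth above 0.068 m and y of block_nose in the frame of bay_mouth between -0.006 and 0.006 m and angle between the x axis of block_nose and the x axis of bay_mouth, either way round below 0.08 rad and angle between block_center's own z axis and vertical below 0.06 rad and linear speed of power_block below 0.01 m/s); the robot touches nothing.
It fails at once if the block is lifted more than 20 mm (height (world z) of block_center above 0.044 m).
It fails at once if the block is tipped by more than 0.35 rad (angle between block_center's own z axis and vertical above 0.35 rad).
It fails at once if the block is rammed: fingers press on it with more than 60 N (contact force between the fingers and power_block above 60 N).
It fails at once if the clear jar, the beaker or the amber dropper bottle is moved by more than 25 mm (distance of any of jar_clear_mid, beaker_mid, amber_dropper_mid from where it was at the start of the episode above 0.025 m).
It also fails if it takes over 72 s, if anything falls off the work surface, if the arm or the gripper's body presses on something with over 40 N, if the wrist force passes 120 N, or if a joint passes its speed limit or range.

## Robot

A 6-joint arm with a two-finger parallel gripper is mounted at the origin on a cart in front of the work surface, level with it; the furniture and walls round the work are solid. World frame = base frame: x ahead of the robot, y to its left, z up, the work surface at z = 0. Lengths are in m, angles in rad, forces in N, time in s.
With the tool pointing down it reaches from about 0.35 to 0.775 m from the base axis. Payload 5.5 kg.
Tool frame: the origin (TCP) lies on the centre line of the jaws, within the pads' length; the fingertips stand 8 mm ahead of it and the grasp point (between the pads) lies 11 mm behind it; z points along the fingers, y is the line along which they close (so a half turn about z gives the same grasp; the last joint's range is limited). The gripper opens to 85 mm and grips with 20 to 120 N. Pads are 22 mm wide; open, the fingers measure 114 mm over their backs; the gripper's body (76 mm by 85 mm) begins 54 mm behind the grasp point. The pads swing forward as they close: fully open they stand 13 mm farther back than shut.
Start: joints at [-1.483, 0.313, 0.046, 1.304, 0, 1.431], TCP at [0.13, -0.56, 0.239] pointing down, gripper open.
Joint ranges: [-2.76, 2.76], [-0.86, 1.69], [-1.03, 1.26], [-2.2, 2.34], [-1.47, 1.5], [-3.14, 3.14]. Speed limits (rad/s): [2.57, 2.57, 3.14, 3.14, 3.14, 3.14].

## Interface

Orientations are given as a rotation vector (axis times angle).
In Python, from station import arm, viewer, nets gives the robot as it stands. The module is installed in compiled form; this text tells all that it offers.
- The arm moves only by the shell command python3 -m crank 'ROWS'. ROWS is JSON, a list of rows, each a list of 5 numbers: the opening, from -1 (shut) to 1 (fully open), then the shift along the tool's x, y, z as a fraction of full scale, then the turn about the tool's z as a fraction of full scale. A call has 1 to 12 rows; each row shifts and turns the commanded pose from where the row before left it, along the tool's axes as they then stand; what a row does not reach is not made up. Full scale, the value 1, is 0.02 m for a shift and 4 degrees for a turn. A row lasts 1/10 s, in which the tool goes at most 50 mm and 8.59 degrees, less where a joint would pass 70% of its speed; a pose out of reach is approached as far as the arm can. A call with a number of a shift or a turn outside -1 to 1 is refused whole. A call with a gripper value outside its range is refused whole. The fingers move at their own pace and stop on an object; the grip force is fixed at half the most. Time passes only in rows, so rows that do not move let the fingers close. It gives the time, the measured TCP pose, the force, the opening and the grip force at its end, in the units of the state.
- arm.sense(): the state, without advancing time (a new reading comes with each control period).
- viewer.get_image(name): name is "side" or "top"; returns a dict with "img" (420x560x3 uint8, red, green, blue), "K" (3x3 intrinsics, pixels), "cam_to_world" (4x4, takes a point from camera to world coordinates). Camera axes: x right, y down, z forward; pixel columns grow to the right and rows downward; lengths in m; the calibration is good to about 2 mm. A picture is of the moment at which its call begins. There is no depth.
- arm.hand_in(): hands the job in; it is judged then, once.
Trained networks look in the newest picture that a camera, given by its name, has taken for a name from the list of things; names that differ only in an ending like _2 or _b are one class to them, and where a whole thing is asked for, a point or a joint stands for the part that bears it (a point fixed in the world has none). Each returns a list of dicts, best first, with "score" (0 to 1); they miss things now and then, are a little off and sometimes report something else, mostly with a low value. They report only what shows in the picture. A call takes as long as a camera call. They do not tell look-alikes from the thing itself.
- nets.find_in(name, camera): "box" ([left, top, width, height] in pixels, round what is visible of it).
- nets.spot_point(name, camera): "at" ([column, row] in pixels: a listed point, or the origin of a listed thing).
The state is a dict: "t": time; "q": joint angles; "qd": joint speeds; "joint_torque": joint torques, N m; "tcp_pos": TCP position; "tool_rot": TCP orientation; "contact_force": force on the tool from outside, world axes, zero at the start; "torque": the same for the moment, N m; "finger_gap": finger opening in m; "gripper_force": force on a finger pad.
Only numpy, scipy, OpenCV 4.12 (cv2) and the standard library are available. Lean on these libraries where they do the work, as an engineer would, in place of code of your own. Each camera call takes 0.05 s, during which the arm holds its last target. There are 200 camera calls.

## Working session

There is one attempt and no reset: what is moved stays moved. The work goes in short steps, Python scripts to look and compute and a shell command to move; the robot and the scene stay as the last step left them, time stands still between calls to the robot, and variables do not carry over. Pictures are saved under pics/ and viewed, at most 10 in all, crops included, and the job is handed in when it is done.

```bash
mkdir -p pics; cat > h.py <<'E'
import numpy as np,cv2
from station import arm,viewer,nets
def ray(im,px,z):
    K=np.array(im["K"]);T=np.array(im["cam_to_world"])
    d=T[:3,:3]@np.linalg.solve(K,[px[0],px[1],1.]);o=T[:3,3]
    return o+d*(z-o[2])/d[2]
def proj(im,P):
    K=np.array(im["K"]);T=np.linalg.inv(np.array(im["cam_to_world"]))
    p=K@(T[:3,:3]@np.array(P)+T[:3,3]);return p[:2]/p[2]
E
python3 - <<'E'
from h import *
np.set_printoptions(precision=3,suppress=True)
Z=dict(block_center=.024,block_nose=.024,bay_mouth=.025,jar_clear_mid=.05,beaker_mid=.035,amber_dropper_mid=.04,warmer=0)
I={}
for c in("top","side"):
    I[c]=im=viewer.get_image(c)
    cv2.imwrite(f"pics/{c}0.png",im["img"][:,:,::-1])
    print(c,np.array(im["cam_to_world"])[:3,3])
    for n,z in Z.items():
        for r in nets.spot_point(n,c)[:3]:
            print(n,round(r["score"],2),np.array(r["at"]),ray(im,r["at"],z))
s=arm.sense();print(s["tcp_pos"],s["tool_rot"],s["contact_force"],s["finger_gap"])
E
```

```text
top [ 0.342 -0.006  1.787]
block_center 0.78 [161.2 149.2] [0.728 0.335 0.024]
block_center 0.74 [287.2 198.8] [ 0.553 -0.102  0.024]
block_center 0.57 [394.3 263.1] [ 0.328 -0.47   0.024]
block_nose 0.96 [331.  268.1] [ 0.313 -0.25   0.024]
block_nose 0.86 [149.4 149.2] [0.728 0.375 0.024]
block_nose 0.84 [406.4 251. ] [ 0.369 -0.513  0.024]
bay_mouth 0.57 [222.9 207.5] [0.523 0.12  0.025]
jar_clear_mid 0.98 [352.8 229. ] [ 0.445 -0.324  0.05 ]
beaker_mid 0.61 [334.3 170.4] [ 0.65  -0.266  0.035]
amber_dropper_mid 0.53 [213.  248.4] [0.383 0.152 0.04 ]
warmer 0.77 [205.5 201. ] [0.549 0.183 0.   ]
side [0.344 1.001 0.962]
block_center 0.9 [347.7 153.2] [ 0.33  -0.49   0.024]
block_center 0.74 [159.9 328. ] [0.718 0.35  0.024]
block_center 0.73 [352.7 204. ] [ 0.298 -0.202  0.024]
block_nose 0.93 [268.2 223.4] [ 0.538 -0.063  0.024]
block_nose 0.89 [151.9 338.9] [0.726 0.382 0.024]
block_nose 0.83 [346.5 191. ] [ 0.321 -0.265  0.024]
bay_mouth 0.84 [257.5 266.8] [0.534 0.116 0.025]
bay_mouth 0.46 [317.4 278.4] [0.373 0.128 0.025]
jar_clear_mid 0.69 [310.7 167.7] [ 0.446 -0.336  0.05 ]
beaker_mid 0.75 [241.4 174.3] [ 0.668 -0.277  0.035]
amber_dropper_mid 0.68 [317.3 278.2] [0.373 0.141 0.04 ]
warmer 0.95 [247.3 292.4] [0.547 0.186 0.   ]
[ 0.13  -0.56   0.239] [3.121 0.357 0.   ] [-0.348 -0.339 -0.954] 0.0854984519511338
```

View pics/top0.png

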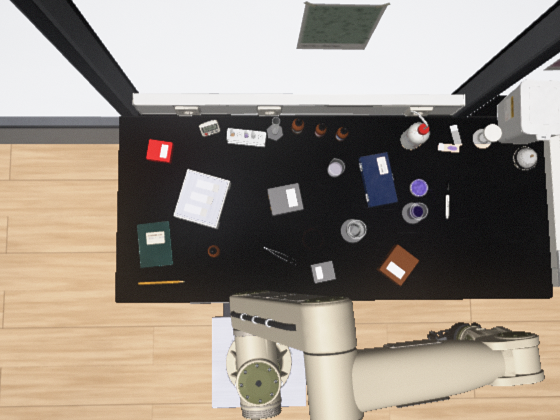

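View pics/side0.png

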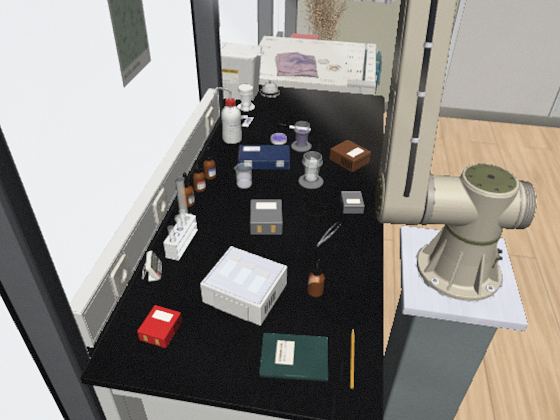

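Top view candidates: large grey (286,199), small grey (323,271), red (160,151) and brown (398,264). I choose the larger grey at (286,199) and check it in an enlarged crop.

```bash
python3 - <<'E'
import cv2,numpy as np
a=cv2.imread("pics/side0.png")[190:325,195:295]; b=cv2.imread("pics/top0.png")[160:235,165:310]
a=cv2.resize(a,None,fx=4,fy=4,interpolation=cv2.INTER_CUBIC)
b=cv2.resize(b,None,fx=2.7,fy=2.7,interpolation=cv2.INTER_CUBIC)
o=np.zeros((540,795,3),np.uint8);o[:,:400]=a;o[:b.shape[0],402:402+b.shape[1]]=b
o=np.clip(o.astype(float)*1.3,0,255).astype(np.uint8)
cv2.imwrite("pics/crop1.png",o)
E
```

```text
(no output)
```

View pics/crop1.png

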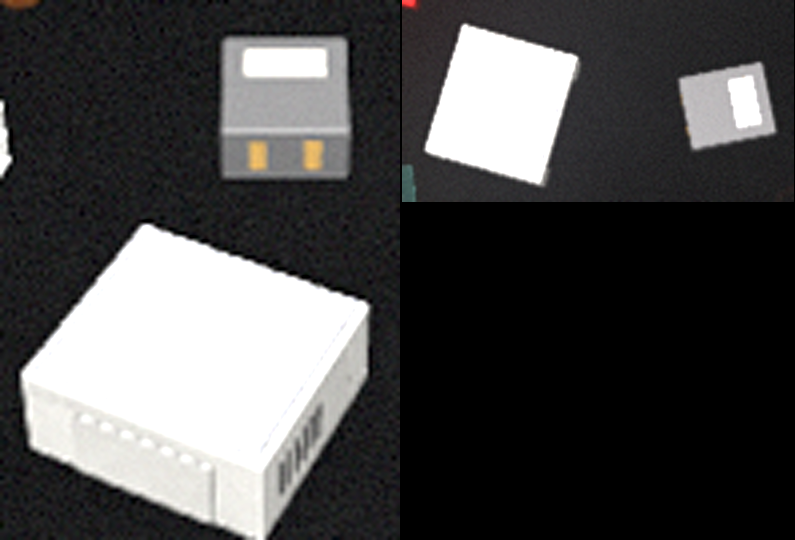

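The crop shows the chosen block (top view crop (728,105)) with two brass strips facing the warmer, so the nose points to +y. The warmer's mouth side faces the block. Next I get poses from the top-face corners in both views.

```bash
cat > fit.py <<'E'
from h import *
from scipy.optimize import least_squares
def box(x,L,W,H):
    c,s=np.cos(x[2]),np.sin(x[2])
    return [np.array([x[0]+c*a*L/2-s*b*W/2,x[1]+s*a*L/2+c*b*W/2,H]) for a,b in((1,1),(1,-1),(-1,-1),(-1,1))]
def fit(obs,x0,L,W,H):  # obs list of (im, corners in image, unordered)
    def f(x):
        r=[]
        for im,C in obs:
            P=np.array([proj(im,p) for p in box(x,L,W,H)])
            for p in C: r+=list(P[np.argmin(((P-p)**2).sum(1))]-p)
        return r
    return least_squares(f,x0)
E
python3 - <<'E'
from fit import *
np.set_printoptions(precision=4,suppress=True)
t=viewer.get_image("top");s=viewer.get_image("side")
S=lambda L:[np.array(p)/4+np.array([195,190])-.375 for p in L]
T=lambda L:[(np.array(p)-[402,0])/2.7+np.array([165,160])-.3 for p in L]
w=dict(t=T([(464,25),(579,58),(543,184),(426,152)]),s=S([(147,225),(369,307),(262,470),(22,375)]))
b=dict(t=T([(679,78),(762,63),(776,133),(692,150)]),s=S([(222,38),(348,38),(350,131),(222,129)]))
for o,x0,d in((w,[.548,.184,1.3],(.15,.166,.076)),(b,[.55,-.1,1.7],(.108,.092,.048))):
    for k in([(t,o["t"])],[(s,o["s"])],[(t,o["t"]),(s,o["s"])]):
        r=fit(k,x0,*d);print(r.x,np.abs(r.fun).max())
x=r.x
E
```

```text
[0.5491 0.186  1.2939] 0.41921727071957093
[0.5495 0.1954 1.2834] 1.1457834153152362
[0.5498 0.1908 1.2876] 1.8892802717706445
[ 0.5495 -0.0937  1.7533] 0.24721500398044327
[ 0.5504 -0.0928  1.7604] 0.6960294825780124
[ 0.5501 -0.0934  1.7568] 0.9111348657957592
```

```bash
python3 -m crank '[[0.2,0,0,0,-1],[0.2,0,0,0,-1],[0.2,0,0,0,-1],[0.2,0,0,0,-1],[0.2,0,0,0,-1],[0.2,0,0,0,-1],[0.2,0,0,0,-1],[0.2,0,0,0,-1],[0.2,0,0,0,-1],[0.2,0,0,0,-1],[0.2,0,0,0,-1],[0.2,0,0,0,-1]]'; cat > st.py <<'E'
# pose in bay frame helper: python3 st.py [targetx targety targetz theta]
import sys
from h import *
from scipy.spatial.transform import Rotation as R
s=arm.sense();p=np.array(s["tcp_pos"]);M=R.from_rotvec(s["tool_rot"]).as_matrix()
th=np.degrees(np.arctan2(M[1,0],M[0,0]))
print("t %.1f"%s["t"],p.round(4),"th %.1f"%th,"F",np.array(s["contact_force"]).round(1),"gap %.3f"%s["finger_gap"],"q",np.array(s["q"]).round(2))
if len(sys.argv)>1:
    a=[float(v) for v in sys.argv[1:]]
    print("shift units",(M.T@(np.array(a[:3])-p)/.02).round(2),"turn units",round(-((a[3]-th+180)%360-180)/4,2))
E
python3 st.py
```

```text
t: 2.1
tcp_pos: [0.1299, -0.5602, 0.2393]
tool_rot: [2.704, 1.6, -0.0]
contact_force: [0.3, -0.1, -0.4]
finger_gap: 0.0512
gripper_force: 0.0
t 2.1 [ 0.1299 -0.5602  0.2393] th 61.2 F [ 0.3 -0.1 -0.4] gap 0.051 q [-1.48  0.31  0.05  1.3   0.    0.59]
```

```bash
python3 -m crank '[[0.2,0,0,0,-1],[0.2,0,0,0,-1],[0.2,0,0,0,-1],[0.2,0,0,0,-1],[0.2,0,0,0,-1],[0.2,0,0,0,-1],[0.2,0,0,0,-1],[0.2,0,0,0,-1],[0.2,0,0,0,-1],[0.2,0,0,0,-1],[0.2,0,0,0,-1],[0.2,0,0,0,-1]]' >/dev/null; python3 -m crank '[[0.2,0,0,0,-1],[0.2,0,0,0,-1],[0.2,0,0,0,-1],[0.2,0,0,0,-1],[0.2,0,0,0,-1],[0.2,0,0,0,-1],[0.2,0,0,0,-1],[0.2,0,0,0,-1],[0.2,0,0,0,-1],[0.2,0,0,0,-1],[0.2,0,0,0,-1],[0.2,0,0,0,-1]]'>/dev/null; python3 -m crank '[[0.2,0,0,0,-1],[0.2,0,0,0,-1],[0.2,0,0,0,-1],[0.2,0,0,0,-1],[0.2,0,0,0,-1],[0.2,0,0,0,-1],[0.2,0,0,0,-1],[0.2,0,0,0,-1],[0.2,0,0,0,-0.35]]'>/dev/null; python3 st.py 0.627 -0.079 0.239 190.6
```

```text
t 5.4 [ 0.1298 -0.5602  0.2393] th -169.5 F [-0.7 -0.2 -1.1] gap 0.051 q [-1.48  0.31  0.05  1.3  -0.   -1.67]
shift units [-2.884e+01  1.911e+01  1.000e-02] turn units -0.02
```

```bash
python3 -m crank '[[0.2,-0.96,0.64,0,0],[0.2,-0.96,0.64,0,0],[0.2,-0.96,0.64,0,0],[0.2,-0.96,0.64,0,0],[0.2,-0.96,0.64,0,0],[0.2,-0.96,0.64,0,0],[0.2,-0.96,0.64,0,0],[0.2,-0.96,0.64,0,0],[0.2,-0.96,0.64,0,0],[0.2,-0.96,0.64,0,0],[0.2,-0.96,0.64,0,0],[0.2,-0.96,0.64,0,0]]'>/dev/null; python3 -m crank '[[0.2,-0.96,0.64,0,0],[0.2,-0.96,0.64,0,0],[0.2,-0.96,0.64,0,0],[0.2,-0.96,0.64,0,0],[0.2,-0.96,0.64,0,0],[0.2,-0.96,0.64,0,0],[0.2,-0.96,0.64,0,0],[0.2,-0.96,0.64,0,0],[0.2,-0.96,0.64,0,0],[0.2,-0.96,0.64,0,0],[0.2,-0.96,0.64,0,0],[0.2,-0.96,0.64,0,0]]'>/dev/null; python3 -m crank '[[0.2,-0.96,0.64,0,0],[0.2,-0.96,0.64,0,0],[0.2,-0.96,0.64,0,0],[0.2,-0.96,0.64,0,0],[0.2,-0.96,0.64,0,0],[0.2,-0.96,0.64,0,0],[0.2,0,0,0,0],[0.2,0,0,0,0]]'; python3 st.py 0.627 -0.079 0.02 190.6
```

```text
t: 8.6
tcp_pos: [0.6266, -0.0778, 0.2389]
tool_rot: [0.287, -3.128, 0.0]
contact_force: [1.0, -0.2, 0.7]
finger_gap: 0.0512
gripper_force: 0.0
t 8.6 [ 0.6266 -0.0778  0.2389] th -169.5 F [ 1.  -0.2  0.7] gap 0.051 q [-0.25  0.43  0.21  1.36 -0.   -0.43]
shift units [-0.02 -0.06 10.95] turn units -0.03
```

```bash
python3 -m crank '[[0.2,0,0,1,0],[0.2,0,0,1,0],[0.2,0,0,1,0],[0.2,0,0,1,0],[0.2,0,0,1,0],[0.2,0,0,1,0],[0.2,0,0,1,0],[0.2,0,0,1,0],[0.2,0,0,1,0],[0.2,0,0,1,0],[0.2,0,0,0.9,0],[0.2,0,0,0,0]]'; python3 -m crank '[[0.2,0.2,0,0,0],[0.2,0.2,0,0,0],[0.2,0.2,0,0,0],[0.2,0,0,0,0]]'; python3 - <<'E'
from h import *
im=viewer.get_image("side");a=im["img"][180:330,190:310,::-1]
cv2.imwrite("pics/c2.png",cv2.resize(a,None,fx=4,fy=4,interpolation=cv2.INTER_CUBIC))
E
```

```text
t: 9.8
tcp_pos: [0.6238, -0.0785, 0.0188]
tool_rot: [0.283, -3.124, -0.002]
contact_force: [-0.8, -0.6, 0.0]
finger_gap: 0.0515
gripper_force: 0.0
t: 10.2
tcp_pos: [0.6146, -0.0805, 0.0223]
tool_rot: [-0.285, 3.128, -0.001]
contact_force: [-0.2, 0.2, -0.2]
finger_gap: 0.0514
gripper_force: 0.0
```

View pics/c2.png

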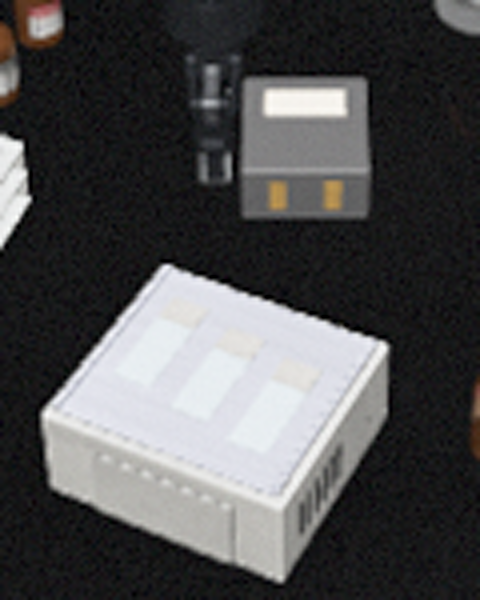

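The fingers stand upright at crop (215,165), a few mm off the block's far side (edge at 242). Now an arc push toward the bay's axis, turning the block about 27°.

```bash
python3 -m crank '[[0.2,0.2,0,0,0],[0.2,0.15,0,0,0],[0.2,0.18,0,0,0.33],[0.2,0.18,0,0,0.33],[0.2,0.18,0,0,0.33],[0.2,0.18,0,0,0.33],[0.2,0.18,0,0,0.33],[0.2,0.18,0,0,0.33],[0.2,0.18,0,0,0.33],[0.2,0.18,0,0,0.33],[0.2,0.18,0,0,0.33],[0.2,0.18,0,0,0.33]]';  python3 - <<'E'
from h import *
im=viewer.get_image("side");a=im["img"][180:330,190:310,::-1]
a=cv2.resize(a,None,fx=4,fy=4,interpolation=cv2.INTER_CUBIC)
im=viewer.get_image("top");b=im["img"][165:265,220:310,::-1]
b=cv2.resize(b,None,fx=3.5,fy=3.5,interpolation=cv2.INTER_CUBIC)
o=np.zeros((600,797,3),np.uint8);o[:,:480]=a;o[:350,482:]=b
cv2.imwrite("pics/c3.png",o)
E
python3 st.py
```

```text
t: 11.45
tcp_pos: [0.5721, -0.0845, 0.0215]
tool_rot: [0.078, 3.14, -0.001]
contact_force: [2.5, -0.7, 1.0]
finger_gap: 0.0512
gripper_force: 1.5
t 11.6 [ 0.5713 -0.0842  0.0213] th 177.2 F [ 0.9 -1.1  0.4] gap 0.052 q [-0.29  0.47 -0.28  0.82 -0.   -0.24]
```

View pics/c3.png

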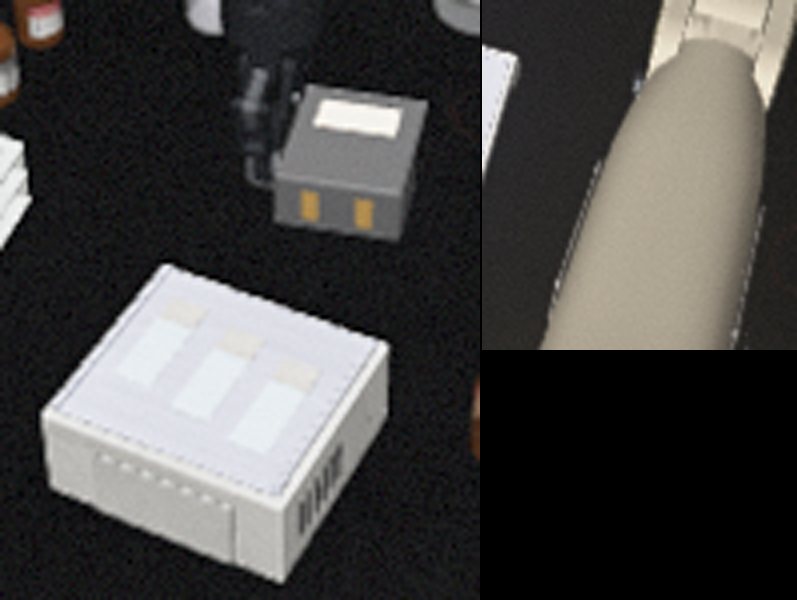

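The block follows, now turned by about half (nose at crop (338,212)). Continuing the arc.

```bash
python3 -m crank '[[0.2,0.18,0,0,0.33],[0.2,0.18,0,0,0.33],[0.2,0.18,0,0,0.33],[0.2,0.18,0,0,0.33],[0.2,0.18,0,0,0.33],[0.2,0.18,0,0,0.33],[0.2,0.18,0,0,0.33],[0.2,0.18,0,0,0.33],[0.2,0.18,0,0,0.33],[0.2,0.18,0,0,0.33],[0.2,0,0,0,0]]';  python3 - <<'E'
from h import *
im=viewer.get_image("side");a=im["img"][190:330,190:320,::-1]
a=cv2.resize(a,None,fx=4,fy=4,interpolation=cv2.INTER_CUBIC)
cv2.imwrite("pics/c4.png",a)
E
python3 st.py
```

```text
t: 12.65
tcp_pos: [0.5356, -0.0785, 0.0211]
tool_rot: [-0.437, -3.11, -0.001]
contact_force: [0.9, -1.1, 0.2]
finger_gap: 0.0512
gripper_force: 0.4
t 12.7 [ 0.5356 -0.0784  0.0211] th 164.0 F [-0.1 -0.2 -0.1] gap 0.051 q [-0.29  0.42 -0.38  0.78  0.   -0.02]
```

View pics/c4.png

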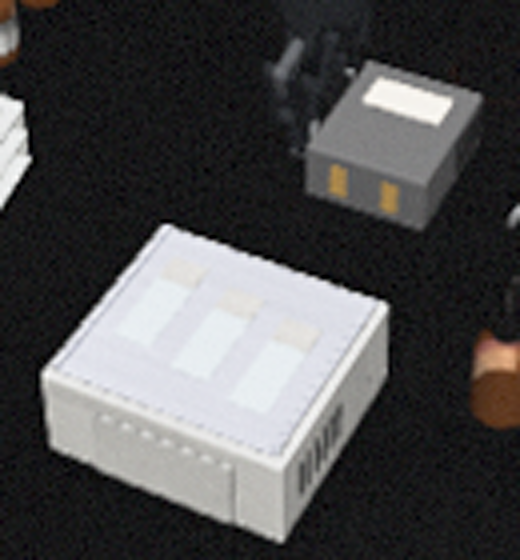

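```bash
python3 - <<'E'
from fit import *
np.set_printoptions(precision=4,suppress=True)
s=viewer.get_image("side")
S=lambda L:[np.array(p)/4+np.array([190,190])-.375 for p in L]
w=fit([(s,S([(168,226),(388,303),(278,461),(44,375)]))],[.549,.187,1.29],.15,.166,.076)
b=fit([(s,S([(375,62),(483,97),(428,187),(307,149)]))],[.48,-.06,1.3],.108,.092,.048)
for r in(w,b):print(r.x,abs(r.fun).max())
for x in(w.x,[.549,.187,1.29]):
    c,sn=np.cos(x[2]),np.sin(x[2]);d=b.x[:2]-np.array(x[:2])
    print("block along from mouth %.4f lat %.4f yaw %.3f"%(c*d[0]+sn*d[1]+.075,-sn*d[0]+c*d[1],b.x[2]-x[2]))
E
python3 st.py
```

```text
[0.5505 0.1927 1.286 ] 2.050846020880897
[ 0.4762 -0.061   1.298 ] 0.7429652673335454
block along from mouth -0.1894 lat 0.0000 yaw 0.012
block along from mouth -0.1835 lat 0.0012 yaw 0.008
t 12.8 [ 0.5356 -0.0784  0.0209] th 164.1 F [ 0.3  0.  -0. ] gap 0.051 q [-0.29  0.42 -0.38  0.78  0.   -0.02]
```

Block is in line with the bay (lateral ~0–1 mm, yaw ~0.01). Now around to the rear.

```bash
python3 -m crank '[[0.2,-0.5,0,0,0],[0.2,-0.5,0,0,0],[0.2,0,0,-1,0],[0.2,0,0,-1,0],[0.2,0,0,-1,0],[0.2,0,0,-1,0],[0.2,0,0,-1,0],[0.2,0,0,-1,0],[0.2,0,0,0,1],[0.2,0,0,0,1],[0.2,0,0,0,1],[0.2,0,0,0,1]]'>/dev/null; python3 -m crank '[[0.2,0,0,0,1],[0.2,0,0,0,1],[0.2,0,0,0,1],[0.2,0,0,0,1],[0.2,0,0,0,1],[0.2,0,0,0,1],[0.2,0,0,0,1],[0.2,0,0,0,1],[0.2,0,0,0,1],[0.2,0,0,0,1],[0.2,0,0,0,1],[0.2,0,0,0,1]]'>/dev/null; python3 -m crank '[[0.2,0,0,0,1],[0.2,0,0,0,1],[0.2,0,0,0,1],[0.2,0,0,0,1],[0.2,0,0,0,1],[0.2,0,0,0,1],[0.2,0,0,0,0.5],[0.2,0,0,0,0]]'; python3 st.py 0.453 -0.139 0.14 74
```

```text
t: 15.95
tcp_pos: [0.5566, -0.0846, 0.1412]
tool_rot: [-2.508, -1.892, -0.0]
contact_force: [0.5, -0.1, 0.2]
finger_gap: 0.051
gripper_force: 0.0
t 15.9 [ 0.5566 -0.0846  0.1412] th 74.0 F [ 0.5 -0.1  0.2] gap 0.051 q [-0.29  0.34 -0.17  1.07  0.    1.56]
shift units [-4.04 -4.23  0.06] turn units 0.01
```

```bash
python3 -m crank '[[0.2,-0.81,-0.85,0,0],[0.2,-0.81,-0.85,0,0],[0.2,-0.81,-0.85,0,0],[0.2,-0.81,-0.85,0,0],[0.2,-0.81,-0.85,0,0],[0.2,0,0,1,0],[0.2,0,0,1,0],[0.2,0,0,1,0],[0.2,0,0,1,0],[0.2,0,0,1,0],[0.2,0,0,0.95,0],[0.2,0,0,0,0]]'; python3 -m crank '[[0.2,0.2,0,0,0],[0.2,0.2,0,0,0],[0.2,0.2,0,0,0],[0.2,0.2,0,0,0],[0.2,0.2,0,0,0],[0.2,0.2,0,0,0],[0.2,0.2,0,0,0],[0.2,0.2,0,0,0]]'; python3 st.py 0.498 0.005 0.021 74
```

```text
t: 17.15
tcp_pos: [0.4504, -0.1382, 0.0202]
tool_rot: [-2.504, -1.89, 0.003]
contact_force: [-0.6, -0.8, 0.7]
finger_gap: 0.0515
gripper_force: 0.0
t: 17.95
tcp_pos: [0.4611, -0.1082, 0.0225]
tool_rot: [2.508, 1.891, 0.0]
contact_force: [-0.8, -4.1, 3.1]
finger_gap: 0.051
gripper_force: 2.2
t 17.9 [ 0.4611 -0.1082  0.0225] th 74.0 F [-0.8 -4.1  3.1] gap 0.051 q [-0.4   0.31 -0.55  0.71 -0.    1.45]
shift units [5.95 0.22 0.07] turn units 0.01
```

```bash
python3 -m crank '[[0.2,0.3,0,0,0],[0.2,0.35,0,0,0],[0.2,0.35,0,0,0],[0.2,0.35,0,0,0],[0.2,0.35,0,0,0],[0.2,0.35,0,0,0],[0.2,0.35,0,0,0],[0.2,0.35,0,0,0],[0.2,0.35,0,0,0],[0.2,0.35,0,0,0],[0.2,0.35,0,0,0],[0.2,0.35,0,0,0]]'; python3 - <<'E'
from h import *
im=viewer.get_image("side");a=im["img"][190:330,190:320,::-1]
a=cv2.resize(a,None,fx=4,fy=4,interpolation=cv2.INTER_CUBIC)
cv2.imwrite("pics/c5.png",a)
E
python3 st.py
```

```text
t: 19.15
tcp_pos: [0.4835, -0.0278, 0.0222]
tool_rot: [-2.508, -1.892, 0.0]
contact_force: [-1.7, -3.6, 2.2]
finger_gap: 0.0511
gripper_force: 2.1
t 19.2 [ 0.4838 -0.0267  0.0222] th 74.1 F [ 0.2 -0.9  1.7] gap 0.051 q [-0.22  0.32 -0.52  0.72  0.    1.63]
```

View pics/c5.png

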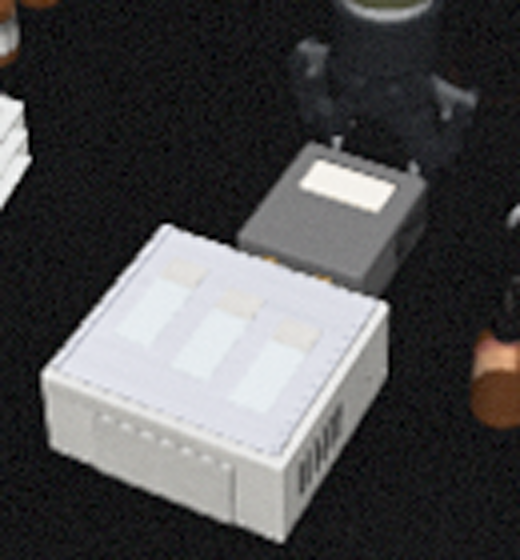

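Block just before the mouth, squarely pushed, corners (312,143),(427,183),(363,278),(240,236). Checking the lateral offset.

```bash
python3 - <<'E'
from fit import *
s=viewer.get_image("side")
S=lambda L:[np.array(p)/4+np.array([190,190])-.375 for p in L]
b=fit([(s,S([(312,143),(427,183),(363,278),(240,236)]))],[.5,.02,1.3],.108,.092,.048)
print(b.x,abs(b.fun).max())
for x in([.5505,.1927,1.286],[.549,.187,1.29]):
    c,sn=np.cos(x[2]),np.sin(x[2]);d=b.x[:2]-np.array(x[:2])
    print("block along %.4f lat %.4f yaw %.3f"%(c*d[0]+sn*d[1]+.075,-sn*d[0]+c*d[1],b.x[2]-x[2]))
E
```

```text
[0.50482412 0.03649731 1.29103889] 0.5556703338004922
block along -0.0877 lat -0.0001 yaw 0.005
block along -0.0819 lat 0.0007 yaw 0.001
```

```bash
python3 -m crank '[[0.2,0.3,0,0,0],[0.2,0.3,0,0,0],[0.2,0.3,0,0,0],[0.2,0.3,0,0,0],[0.2,0.3,0,0,0],[0.2,0.3,0,0,0],[0.2,0.3,0,0,0],[0.2,0.3,0,0,0],[0.2,0.3,0,0,0],[0.2,0.3,0,0,0]]'; python3 st.py;  python3 -m crank '[[0.2,0.2,0,0,0],[0.2,0.2,0,0,0],[0.2,0.2,0,0,0],[0.2,0.2,0,0,0]]'; python3 st.py
```

```text
t: 20.25
tcp_pos: [0.5, 0.0298, 0.0222]
tool_rot: [-2.508, -1.892, 0.0]
contact_force: [-0.6, -1.4, -1.2]
finger_gap: 0.0509
gripper_force: 1.0
t 20.2 [0.5    0.0298 0.0222] th 74.1 F [-0.6 -1.4 -1.2] gap 0.051 q [-0.1   0.35 -0.48  0.74 -0.    1.75]
t: 20.65
tcp_pos: [0.5045, 0.0449, 0.0223]
tool_rot: [2.508, 1.892, -0.0]
contact_force: [-0.7, -2.4, -1.7]
finger_gap: 0.0509
gripper_force: 1.0
t 20.6 [0.5045 0.0449 0.0223] th 74.0 F [-0.7 -2.4 -1.7] gap 0.051 q [-0.07  0.36 -0.47  0.74 -0.    1.78]
```

```bash
for i in 1; do python3 -m crank '[[0.2,0.1,0,0,0],[0.2,0.1,0,0,0],[0.2,0.1,0,0,0],[0.2,0.1,0,0,0],[0.2,0.1,0,0,0],[0.2,0.1,0,0,0]]' | grep -E 'tcp|cont|gripper'; python3 -m crank '[[0.2,0.1,0,0,0],[0.2,0.1,0,0,0]]' | grep -E 'tcp|cont|gripper';python3 -m crank '[[0.2,0.1,0,0,0],[0.2,0.1,0,0,0]]' | grep -E 'tcp|cont|gripper';python3 -m crank '[[0.2,0.1,0,0,0],[0.2,0.1,0,0,0]]' | grep -E 'tcp|cont|gripper'; done
```

```text
tcp_pos: [0.5077, 0.0563, 0.0223]
contact_force: [-0.0, -2.1, -0.4]
gripper_force: 1.2
tcp_pos: [0.5088, 0.0602, 0.0223]
contact_force: [-0.0, -2.5, 0.4]
gripper_force: 1.3
tcp_pos: [0.5099, 0.0641, 0.0223]
contact_force: [-0.9, -2.4, -0.6]
gripper_force: 1.3
tcp_pos: [0.5109, 0.0677, 0.0223]
contact_force: [-3.0, -8.1, 3.5]
gripper_force: 4.5
```

Plate felt (force 2.5 → 8.6 N) at y≈0.066; 12 mm further the stop should follow.

```bash
python3 -m crank '[[0.2,0.1,0,0,0],[0.2,0.1,0,0,0],[0.2,0.1,0,0,0]]' | grep -E 'tcp|cont|gripper'; python3 -m crank '[[0.2,0.05,0,0,0],[0.2,0.05,0,0,0]]' | grep -E 'tcp|cont|gripper';python3 -m crank '[[0.2,0.05,0,0,0],[0.2,0.05,0,0,0]]' | grep -E 'tcp|cont|gripper';
```

```text
tcp_pos: [0.512, 0.0721, 0.0223]
contact_force: [-2.4, -9.1, 2.5]
gripper_force: 4.7
tcp_pos: [0.5126, 0.074, 0.0223]
contact_force: [-2.7, -9.4, 2.6]
gripper_force: 4.6
tcp_pos: [0.5131, 0.0759, 0.0223]
contact_force: [-2.9, -8.8, 3.4]
gripper_force: 4.6
```

```bash
python3 -m crank '[[0.2,0.05,0,0,0]]' | grep -E 'tcp|cont'; python3 -m crank '[[0.2,0.05,0,0,0]]' | grep -E 'tcp|cont';python3 -m crank '[[0.2,0.05,0,0,0]]' | grep -E 'tcp|cont';python3 -m crank '[[0.2,0.05,0,0,0]]' | grep -E 'tcp|cont'
```

```text
tcp_pos: [0.5134, 0.0768, 0.0223]
contact_force: [-3.2, -8.7, 1.6]
tcp_pos: [0.5137, 0.0778, 0.0223]
contact_force: [-3.4, -8.9, 1.9]
tcp_pos: [0.5139, 0.0787, 0.0223]
contact_force: [-3.4, -7.6, 3.1]
tcp_pos: [0.514, 0.0792, 0.0223]
contact_force: [-3.2, -13.9, 3.4]
```

```bash
python3 -m crank '[[0.2,0.04,0,0,0]]' | grep -E 'tcp|cont'; python3 -m crank '[[0.2,0.04,0,0,0]]' | grep -E 'tcp|cont'
```

```text
tcp_pos: [0.5141, 0.0792, 0.0224]
contact_force: [-3.7, -15.5, 4.4]
tcp_pos: [0.514, 0.0792, 0.0224]
contact_force: [-5.4, -18.8, 5.2]
```

It stalls at y=0.0792 while the force climbs to 20 N, so it is at the stop. Now retreat and check.

```bash
python3 -m crank '[[0.2,-0.2,0,0,0],[0.2,-0.5,0,0,0],[0.2,-0.8,0,0,0],[0.2,-0.8,0,0,0],[0.2,-0.8,0,0,0],[0.2,-0.5,0,-0.8,0],[0.2,0,0,-1,0],[0.2,0,0,-1,0],[0.2,0,0,-1,0],[0.2,0,0,-1,0],[0.2,0,0,0,0],[0.2,0,0,0,0]]'; python3 - <<'E'
from h import *
im=viewer.get_image("side");a=im["img"][150:330,190:360,::-1]
a=cv2.resize(a,None,fx=3.3,fy=3.3,interpolation=cv2.INTER_CUBIC)
cv2.imwrite("pics/c6.png",a)
E
```

```text
t: 24.35
tcp_pos: [0.4958, 0.0136, 0.1184]
tool_rot: [2.507, 1.892, 0.002]
contact_force: [-0.3, -0.0, -0.6]
finger_gap: 0.0514
gripper_force: 0.0
```

View pics/c6.png

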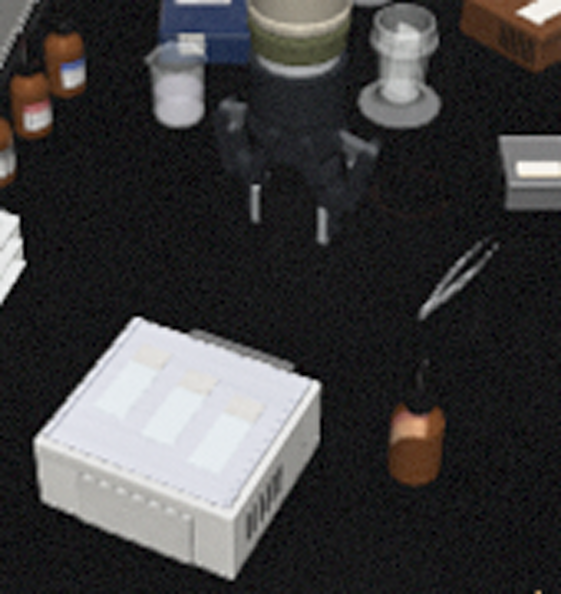

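The block sits in the bay with only its rear strip showing at (190–300, 335–370), parallel to the front. Jar, beaker and bottle are untouched and the gripper is clear.

```bash
python3 -c "
from station import arm
print(arm.hand_in())"
```

```text
the job is handed in; nothing more can be done
None
```

I handed the job in with the power block pushed nose first into the bay. The contact plate gave at about 9 N, and after about 13 mm the block stopped with the force rising to 20 N. The jar, beaker and amber bottle look untouched and the gripper is clear; the hand-in returned no verdict.

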